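# Re-index a low pulley arm with its spring plunger

### The job

The swing arm of the low pulley is locked in the middle hole of its index plate. Pull up the arm's spring plunger, swing the arm exactly one hole over towards the side where the ribbed foot plate stands, and let the plunger snap fully home in that hole. Let go of it, and leave the kettlebell, dumbbell and bottle where they are.

Things in the scene. Friction and masses are not known exactly. Their poses are not given: they have to be found in the camera images.
- station: Fixed dark steel base 240 x 300 x 12 mm carrying a bright steel index plate (130 x 300 mm, top 34 mm above the work surface). Origin on the work surface, under the arm's vertical pivot; x points level from the pivot to the plate's middle hole, y to its left, z up. The plate has five 15 mm holes on a circle of 130 mm radius about the pivot, at -60, -30, 0, 30, 60 degrees from x, about 67 mm apart.
- pivot (a point): Point on the arm's vertical pivot axis, at the height of the index plate's top (34 mm). The pivot's bolt ends 90 mm above the work surface.
- hole_left (a point): Centre of the hole at +30 degrees, one hole from the middle towards the station's +y; at the plate's top face.
- hole_right (a point): Centre of the hole at -30 degrees, one hole from the middle towards the station's -y; at the plate's top face.
- swing (a joint): Angle of the swing arm about the pivot, rad: 0 in the middle hole (so at the start), +0.524 over hole_left, -0.524 over hole_right, counter-clockwise from above positive, stops at +-1.15. Light friction (about 1 N at the plunger); it stays where it is left. With the pin in a hole it has about +-0.015 rad of play and cannot turn on.
- pulley (a point): Centre of the black pulley wheel (88 mm diameter, 106 mm high at most) at the far end of the swing arm, 245 mm from the pivot and 62 mm above the work surface. The arm is a level grey tube 36 mm wide, its top 72 mm above the work surface.
- plunger (a joint): Lift of the spring plunger, m: 0 home in a hole (so at the start), 0.012 with its tip on the plate between holes, 0.022 at its upper stop; from 0.014 to 0.020 the arm swings free. The spring pushes down with 5 N at 0, 9.4 N at 0.022. The 11 mm pin has a round tip: let go within 3 mm of a hole's centre it snaps home; else it rests on the plate and drops in when pushed over the hole.
- knob (a point): Centre of the plunger's black round knob (29 mm diameter, 32 mm tall, vertical axis), on the arm 130 mm from the pivot. When home it is 114 mm above the work surface: the knob spans 98 to 130 mm, below it is an 11 mm stem, then a 26 mm wide barrel whose top is at 84 mm. It rises with the plunger and travels with the arm.
- foot_plate: Fixed foot plate: a tilted steel plate 160 mm wide with black rubber ribs on a dark steel foot, 130 mm high in all. Origin under the middle of its foot, on the work surface. It stands about 0.37 m from the pivot, some 40 degrees off the station's x, on its +y or its -y side: this tells which way the arm is to go.
- kettlebell: Loose 4 kg kettlebell, 110 mm wide, 151 mm high, dark with a steel handle; origin at the centre of its underside. It stands on the other side of the station than the foot plate. To be left alone.
- dumbbell: Loose 2 kg hex dumbbell, 200 mm long along its y axis, 62 mm high; origin under its middle. To be left alone.
- bottle: Loose metal drinking bottle, 68 mm diameter, 160 mm high; origin at the centre of its underside. To be left alone.
Not all that is in view belongs to the job. What is shaped like the foot_plate but brown is not meant.

How it is judged (in metres and radians):
On the way:
1. the plunger is pulled up clear of the index plate (lift over 12.5 mm) (value of joint plunger above 0.0125 m), for 0.1 s.
At the end, for the whole second after the job is handed in: The plunger is home (lift under 2 mm) in the hole next to the middle one on the foot plate's side: the swing arm at 0.524 rad to that side within 0.04 rad, and at rest (value of joint plunger below 0.002 m and ((y of foot_plate in the frame of station above 0 m and value of joint swing between 0.484 and 0.564 rad) or (y of foot_plate in the frame of station below 0 m and value of joint swing between -0.564 and -0.484 rad)) and velocity of joint swing between -0.05 and 0.05 rad/s); the robot touches nothing.
It fails at once if the kettlebell is shifted by more than 30 mm (distance of kettlebell from where it was at the start of the episode above 0.03 m).
It fails at once if the dumbbell is shifted by more than 30 mm (distance of dumbbell from where it was at the start of the episode above 0.03 m).
It fails at once if the bottle is shifted by more than 30 mm (distance of bottle from where it was at the start of the episode above 0.03 m).
It also fails if it takes over 40 s, if anything falls off the work surface, if the arm or the gripper's body presses on something with over 40 N, if the wrist force passes 120 N, or if a joint passes its speed limit or range.

### The arm

A 7-joint arm with a two-finger parallel gripper is mounted at the origin on the work surface. World frame = base frame: x ahead of the robot, y to its left, z up, the work surface at z = 0. Lengths are in m, angles in degrees, forces in N, time in s.
With the tool pointing down it reaches from about 0.425 to 0.875 m from the base axis. Payload 4.7 kg.
Tool frame: the origin (TCP) lies at the very end of the fingers, on their centre line; the grasp point (between the pads) lies 19 mm behind it; z points along the fingers, y is the line along which they close (so a half turn about z gives the same grasp; the last joint's range is limited). The gripper opens to 87 mm and grips with 3 to 60 N. Pads are 19 mm wide; open, the fingers measure 117 mm over their backs; the gripper's body (75 mm by 190 mm) begins 51 mm behind the grasp point.
Start: joints at [67.615, 18.392, -4.016, 83.108, 1.295, 78.541, -3.26], TCP at [0.256, -0.597, 0.223] pointing down, gripper open.
Joint ranges: [-163.93, 163.93], [-17.29, 119.83], [-79.2, 71.16], [3.27, 140.29], [-89.18, 269.18], [5.43, 117.66], [-154.24, 154.24]. Speed limits (degrees/s): [147.25, 147.25, 180, 180, 180, 180, 180].

### API

Orientations are given as [roll, pitch, yaw] about the fixed x, y, z axes, in that order (R = Rz(yaw) Ry(pitch) Rx(roll)).
In Python, from cell import telemetry, cams, env gives the robot as it stands.
- The arm moves only by the tool arm_command, never from a script. Its argument "series" is text: rows parted by semicolons, each of 5 numbers parted by spaces: the shift along the tool's x, y, z in mm, then the turn about the tool's z in rad, then the closure in counts, from 0 (fully open) to 255 (shut). A call has 1 to 20 rows; each row shifts and turns the commanded pose from where the row before left it, along the tool's axes as they then stand; what a row does not reach is not made up. A row lasts 1/12 s, in which the tool goes at most 41.7 mm and 7.16 degrees, less where a joint would pass 70% of its speed; a pose out of reach is approached as far as the arm can. A call is refused whole if a number of a shift passes 41.7 or a number of a turn 0.125, either way. A call with a gripper value outside its range is refused whole. The fingers move at their own pace and stop on an object; "squeeze" is the grip in N (left out, the last holds). Time passes only in rows, so rows that do not move let the fingers close. It gives the time, the measured TCP pose, the force, the opening and the grip force at its end, in the units of the state.
- telemetry.get_obs(): the state, without advancing time (a new reading comes with each control period).
- cams.read_camera(name): name is "side" or "top"; returns the picture (480x640x3 uint8, blue, green, red); there is no depth.
- cams.calibration(name): a dict with "K" (3x3 intrinsics, pixels), "origin" and "rotation" of the camera in the world. Camera axes: x right, y down, z forward; pixel columns grow to the right and rows downward; lengths in m; the calibration is good to about 2 mm. A picture is of the moment at which its call begins. calibration takes no time and is no camera call.
- env.sign_off(): hands the job in; it is judged then, once.
The state is a dict: "time_s": time; "qpos": joint angles; "joint_velocities": joint speeds; "effort": joint torques, N m; "tool_pos": TCP position; "tool_rot": TCP orientation; "force": force on the tool from outside, world axes, zero at the start; "wrist_torque": the same for the moment, N m; "grip_width": finger opening in m; "grasp_force": force on a finger pad.
Only numpy, scipy, OpenCV 4.12 (cv2) and the standard library are available. Lean on these libraries where they do the work, as an engineer would, in place of code of your own. Each camera call takes 0.05 s, during which the arm holds its last target. There are 200 camera calls.

## Working session

There is one attempt and no reset: what is moved stays moved. The work goes in short steps, Python scripts to look and compute and a tool call to move; the robot and the scene stay as the last step left them, time stands still between calls to the robot, and variables do not carry over. Pictures are saved under pics/ and viewed, at most 10 in all, crops included, and the job is handed in when it is done.

Besides the shell and the picture viewer there is one more tool, called after "Call:" as name(argument=value, ...) on one line, values as JSON. arm_command: Moves the arm, as the interface text tells. Its arguments: {"type":"object","properties":{"series":{"type":"string"},"squeeze":{"type":"number"}},"required":["series"]}

```bash
mkdir -p pics
python3 - <<'E'
from cell import telemetry,cams
import cv2
for n in("top","side"):
    cv2.imwrite(f"pics/{n}0.png",cams.read_camera(n)); c=cams.calibration(n); print(n,c)
o=telemetry.get_obs();print(o)
E
```

```text
top {'K': array([[503.12404896,   0.        , 322.45306311],
       [  0.        , 503.12404896, 238.39014554],
       [  0.        ,   0.        ,   1.        ]]), 'origin': array([0.51765439, 0.02968875, 1.21096643]), 'rotation': array([-174.58574892,    0.94369709,  -91.66815498])}
side {'K': array([[433.33844196,   0.        , 318.75401632],
       [  0.        , 433.33844196, 241.29240976],
       [  0.        ,   0.        ,   1.        ]]), 'origin': array([ 0.50402989, -0.81614423,  0.77859746]), 'rotation': array([-128.48793074,    0.90080313,   -7.73396694])}
{'time_s': 0.1, 'qpos': array([67.61419034, 18.43375452, -4.01364111, 83.16783511,  1.29703098,
       78.54009119, -3.26115858]), 'joint_velocities': array([-0.00741136, -0.09308419,  0.01814435, -0.1960695 ,  0.08340561,
        0.02423391, -0.03423155]), 'effort': array([-4.90617731e-04, -4.92573130e+01, -4.05928306e-01, -3.13401747e+01,
       -6.41735760e-02,  3.94585077e-02,  9.04508101e-05]), 'tool_pos': array([ 0.25572808, -0.59705004,  0.2215833 ]), 'tool_rot': array([-1.79903655e+02,  8.01509755e-03,  2.31928619e+01]), 'force': array([-0.70579029,  0.27281745, -0.01541713]), 'wrist_torque': array([ 0.04997169,  0.02708194, -0.00245696]), 'grasp_force': 0.0, 'grip_width': 0.08716477686495486}
```

View pics/top0.png

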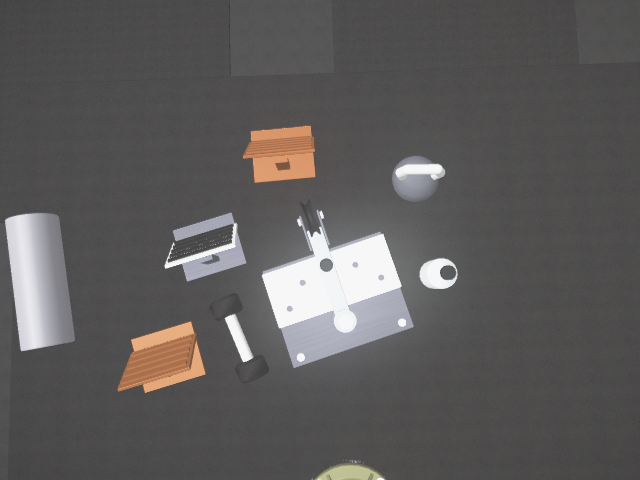

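View pics/side0.png

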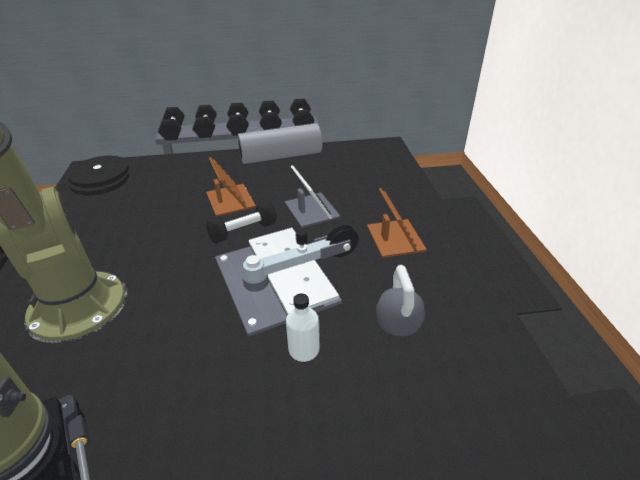

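The top view shows the pivot at (345,321), the knob at (326,265), four free holes at about (290,308), (302,283), (355,265) and (381,277), and the grey foot plate on the left at (207,250). That is the station's +y side, so the target is hole_left. The kettlebell is at (416,178), the bottle at (438,273) and the dumbbell at (240,338). The side view agrees, with the knob at (301,238).

```bash
cat > h.py <<'E'
from cell import telemetry,cams
import cv2,numpy as np
from scipy.spatial.transform import Rotation as Ro
def cal(n):
    c=cams.calibration(n); return c["K"],np.array(c["origin"]),Ro.from_euler("xyz",c["rotation"],degrees=True).as_matrix()
def plane(n,uv,z):
    K,o,R=cal(n); d=R@np.linalg.solve(K,[*uv,1]); return o+d*(z-o[2])/d[2]
def proj(n,p):
    K,o,R=cal(n); q=K@(R.T@(np.array(p)-o)); return q[:2]/q[2]
def blob(g,uv,r,lo,hi):
    u,v=map(int,uv); m=np.zeros_like(g); m[v-r:v+r+1,u-r:u+r+1]=cv2.inRange(g[v-r:v+r+1,u-r:u+r+1],lo,hi)
    n,l,s,c=cv2.connectedComponentsWithStats(m); i=1+np.argmax(s[1:,4]); return c[i],s[i]
E
python3 - <<'E'
from h import *
g=cv2.imread("pics/top0.png",0)
P=[]
for uv in[(290,308),(302,283),(355,265),(381,277)]:
    c,s=blob(g,uv,6,0,180); p=plane("top",c,.034);P.append(p[:2]);print(c,s,p)
a=np.radians([60,30,-30,-60]); M=.13*np.c_[np.cos(a),np.sin(a)]
P=np.array(P); pc,mc=P.mean(0),M.mean(0); A=(P-pc)@[1,1j]; B=(M-mc)@[1,1j]
th=np.angle(np.vdot(B,A)); R=np.array([[np.cos(th),-np.sin(th)],[np.sin(th),np.cos(th)]]); t=pc-R@mc
print("yaw",np.degrees(th),"scale",abs(np.vdot(B,A))/np.vdot(B,B).real,"pivot",t,"res",P-(M@R.T+t))
for d in(0,30): print("hole",d,t+R@(.13*np.array([np.cos(np.radians(d)),np.sin(np.radians(d))])))
c,s=blob(g,(326,265),9,0,110);print("knob",c,s,plane("top",c,.128)); print("piv",plane("top",(345,320.5),.09))
k=t+R@[.13,0]
print(proj("top",[*k,.13]),proj("side",[*k,.114]))
for n,q,z in[("kb",(420,172),.14),("bottle",(448,272),.16),("db1",(227,306),.06),("db2",(252,369),.06),("pulley",(310,215),.1),("foot top",(202,246),.13)]: print(n,plane("top",q,z))
i=cv2.imread("pics/side0.png");cv2.imwrite("pics/c.png",cv2.resize(i[210:290,250:370],None,fx=6,fy=6,interpolation=cv2.INTER_CUBIC))
E
```

```text
[288. 306.] [288 306   1   1   1] [0.4744876 0.1304261 0.034    ]Traceback (most recent call last):
  File "<stdin>", line 5, in <module>
  File "h.py", line 12, in blob
    n,l,s,c=cv2.connectedComponentsWithStats(m); i=1+np.argmax(s[1:,4]); return c[i],s[i]
                                                     ~~~~~~~~~^^^^^^^^^
    return _wrapfunc(a, 'argmax', axis=axis, out=out, **kwds)
    return bound(*args, **kwds)
ValueError: attempt to get argmax of an empty sequence
```

```bash
cat > m.py <<'E'
from h import *
g=cv2.imread("pics/top0.png",0)
print(g[302:314,284:297])
P=[]
for uv in[(290,308),(302,283),(355,265),(381,277)]:
    u,v=uv; w=255.-g[v-6:v+7,u-6:u+7]; w=np.clip(w-10,0,None); Y,X=np.mgrid[v-6:v+7,u-6:u+7]
    c=np.array([(w*X).sum(),(w*Y).sum()])/w.sum(); p=plane("top",c,.034);P.append(p[:2]);print(c,w.sum(),p)
a=np.radians([60,30,-30,-60]); M=.13*np.c_[np.cos(a),np.sin(a)]
P=np.array(P); pc,mc=P.mean(0),M.mean(0); A=(P-pc)@[1,1j]; B=(M-mc)@[1,1j]
th=np.angle(np.vdot(B,A)); R=np.array([[np.cos(th),-np.sin(th)],[np.sin(th),np.cos(th)]]); t=pc-R@mc
print("yaw",np.degrees(th),"scale",abs(np.vdot(B,A))/np.vdot(B,B).real,"pivot",t,"res",P-(M@R.T+t))
for d in(0,30): print("hole",d,t+R@(.13*np.array([np.cos(np.radians(d)),np.sin(np.radians(d))])))
c,s=blob(g,(326,265),9,0,110);print("knob",c,s,plane("top",c,.128)); print("piv",plane("top",(345,320.5),.09))
k=t+R@[.13,0]
print(proj("top",[*k,.13]),proj("side",[*k,.114]))
for n,q,z in[("kb",(420,172),.14),("bottle",(448,272),.16),("db1",(227,306),.06),("db2",(252,369),.06),("pulley",(310,215),.1),("foot top",(202,246),.13)]: print(n,plane("top",q,z))
i=cv2.imread("pics/side0.png");cv2.imwrite("pics/c.png",cv2.resize(i[210:290,250:370],None,fx=6,fy=6,interpolation=cv2.INTER_CUBIC))
E
python3 m.py
```

```text
[[247 247 247 247 247 247 247 247 247 247 247 247 247]
 [247 247 247 247 247 247 247 247 247 247 247 247 247]
 [247 247 247 247 247 247 247 247 247 247 247 247 247]
 [247 247 247 247 246 240 242 247 247 247 247 247 247]
 [247 247 247 237 180 183 185 215 245 247 247 247 247]
 [247 247 247 184 182 184 184 187 235 247 247 247 247]
 [247 247 236 182 182 182 183 184 197 247 247 247 247]
 [247 247 238 186 184 184 184 183 199 247 247 247 247]
 [247 247 246 202 185 183 180 192 228 247 247 247 247]
 [247 247 247 245 221 206 208 239 247 247 247 247 247]
 [247 247 247 247 247 247 247 247 247 247 247 247 247]
 [247 247 247 247 247 247 247 247 247 247 247 247 247]]
[289.23823705 308.2900536 ] 1679.0 [0.46913257 0.1276678  0.034     ]
[302.15558344 282.26348808] 1594.0 [0.52844513 0.09613815 0.034     ]
[354.8224359  264.32179487] 1560.0 [ 0.56659062 -0.02800536  0.034     ]
[380.74501247 277.01683292] 1604.0 [ 0.5352589  -0.08724962  0.034     ]
yaw 17.09081165480953 scale 0.9985621755654146 pivot [0.43998618 0.00104303] res [[ 1.03557237e-04 -8.95217560e-05]
 [-5.00349169e-05 -1.21262390e-04]
 [-1.09858909e-04 -5.55492940e-06]
 [ 5.63365890e-05  2.16339075e-04]]
hole 0 [0.5642454  0.03924834]
hole 30 [0.52849516 0.09625941]
knob [328. 259.] [328 259   1   1   1] [0.57585307 0.03388718 0.128     ]
piv [0.44129327 0.0006955  0.09      ]
[325.66260004 264.4240652 ] [300.76716849 236.60303231]
kb [ 0.75707126 -0.17031145  0.14      ]
bottle [ 0.53965667 -0.21451528  0.16      ]
db1 [0.479399   0.26717655 0.06      ]
db2 [0.33730583 0.21238203 0.06      ]
pulley [0.676654   0.07114018 0.1       ]
foot top [0.61205758 0.30554703 0.13      ]
```

View pics/c.png

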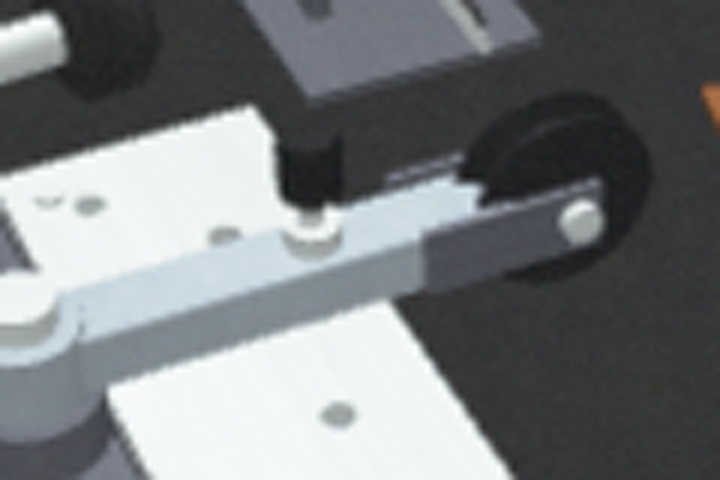

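The hole fit is tight, with residuals of about 0.2 mm. The knob is at (0.564, 0.039), the pivot at (0.440, 0.001), the station yaw is 17.1° and hole_left is at (0.5285, 0.0963). In the crop the knob sits on its stem, in line with the prediction to about 2 px. I'll move above the knob.

Call:
arm_command(series="15 -13 0 0 0;25 -22 0 0 0;29 -25 0 0 0;29 -25 0 0 0;29 -25 0 0 0;29 -25 0 0 0;29 -25 0 0 0;29 -25 0 0 0;29 -25 0 0 0;29 -25 0 0 0;29 -25 0 0 0;29 -25 0 0 0;29 -25 0 0 0;29 -25 0 0 0;29 -25 0 0 0;29 -25 0 0 0;29 -25 0 0 0;29 -26 0 0 0;20 -18 0 0 0;10 -9 0 0.1 0", squeeze=25)

```text
time_s: 1.77
tool_pos: [0.5649, 0.0437, 0.2222]
tool_rot: [-179.8, -0.0, 17.8]
force: [0.2, -0.1, 0.1]
grip_width: 0.0868
grasp_force: 0.0
```

```bash
cat >> h.py <<'E'
def to(x,y,z,yaw=None):
    o=telemetry.get_obs(); p=np.array(o["tool_pos"]); R=Ro.from_euler("xyz",o["tool_rot"],degrees=True).as_matrix()
    print("t",o["time_s"],"tcp",p.round(4),"rot",np.round(o["tool_rot"],2),"F",np.round(o["force"],1),"w",round(o["grip_width"],4),"gf",o["grasp_force"])
    print("tool mm",(1000*R.T@(np.array([x,y,z])-p)).round(1), "turn", None if yaw is None else np.radians(o["tool_rot"][2]-yaw))
E
python3 -c "
from h import *
to(.5642,.0392,.101,17.1)"
```

```text
t 1.7667 tcp [0.5649 0.0437 0.2222] rot [-1.7985e+02 -4.0000e-02  1.7760e+01] F [ 0.2 -0.1  0.1] w 0.0868 gf 0.0
tool mm [ -2.1   4.4 121.2] turn 0.011501175846045555
```

Call:
arm_command(series="-2 4 10 0.01 0;0 0 20 0 0;0 0 25 0 0;0 0 25 0 0;0 0 22 0 0;0 0 13 0 0;0 0 6 0 0;0 0 0 0 0;0 0 0 0 0")

```text
time_s: 2.52
tool_pos: [0.5642, 0.0337, 0.1022]
tool_rot: [180.0, -0.0, 16.9]
force: [0.3, 0.6, 0.1]
grip_width: 0.0869
grasp_force: 0.0
```

```bash
python3 -c "
from h import *
to(.5642,.0392,.101,17.1)
i=cams.read_camera('side');cv2.imwrite('pics/c2.png',cv2.resize(i[170:290,230:390],None,fx=5,fy=5,interpolation=cv2.INTER_CUBIC))"
```

```text
t 2.5167 tcp [0.5642 0.0337 0.1022] rot [ 1.7998e+02 -4.0000e-02  1.6880e+01] F [0.3 0.6 0.1] w 0.0869 gf 0.0
tool mm [ 1.6 -5.3  1.2] turn -0.0038032789534185527
```

View pics/c2.png

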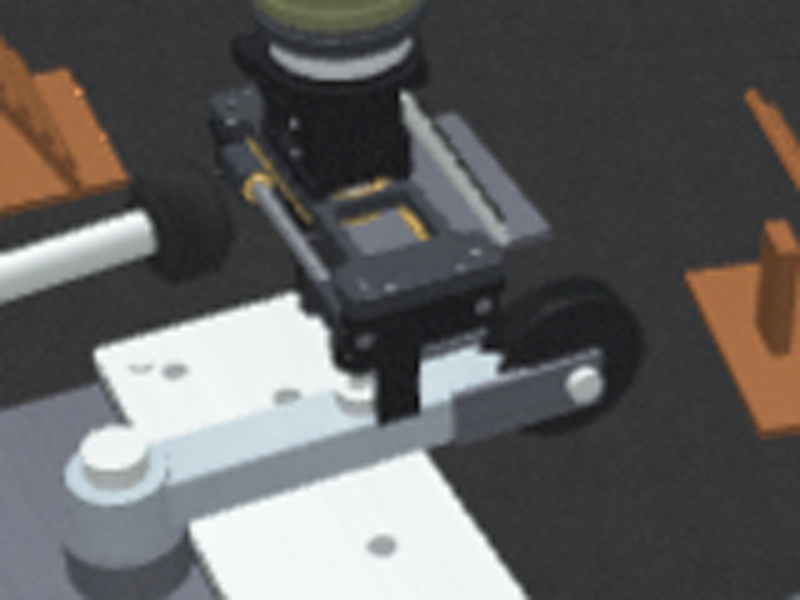

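The fingers straddle the knob, with the near finger at about (400,370) in the crop and nothing else close by. I'll centre and close.

Call:
arm_command(series="1.6 -5.3 1 0 0;0 0 0 0 100;0 0 0 0 180;0 0 0 0 255;0 0 0 0 255;0 0 0 0 255;0 0 0 0 255;0 0 0 0 255;0 0 0 0 255;0 0 0 0 255", squeeze=30)

```text
time_s: 3.4
tool_pos: [0.5637, 0.0394, 0.1005]
tool_rot: [180.0, 0.0, 16.9]
force: [-0.2, 0.5, 0.6]
grip_width: 0.0346
grasp_force: 0.0
```

```bash
python3 -c "
from h import *
to(.5642,.0392,.101,17.1)"
```

```text
t 3.4 tcp [0.5637 0.0394 0.1005] rot [1.800e+02 1.000e-02 1.689e+01] F [-0.2  0.5  0.6] w 0.0346 gf 0.0
tool mm [ 0.4  0.4 -0.5] turn -0.0037152890286348906
```

Still closing, so I'll wait a little and then lift 17 mm.

Call:
arm_command(series="0 0 0 0 255;0 0 0 0 255;0 0 0 0 255;0 0 0 0 255")

```text
time_s: 3.73
tool_pos: [0.5638, 0.0392, 0.1005]
tool_rot: [180.0, -0.0, 16.9]
force: [-0.9, -0.8, -0.6]
grip_width: 0.0284
grasp_force: 30.0
```

Call:
arm_command(series="0 0 -3 0 255;0 0 -4 0 255;0 0 -4 0 255;0 0 -4 0 255;0 0 -2 0 255;0 0 0 0 255;0 0 0 0 255;0 0 0 0 255")

```text
time_s: 4.4
tool_pos: [0.5637, 0.0395, 0.1172]
tool_rot: [180.0, 0.0, 16.9]
force: [4.3, -0.6, -8.7]
grip_width: 0.0283
grasp_force: 30.0
```

```bash
python3 -c "
from h import *
to(.5642,.0392,.1175,17.1)
i=cams.read_camera('side');cv2.imwrite('pics/c3.png',cv2.resize(i[170:290,230:390],None,fx=5,fy=5,interpolation=cv2.INTER_CUBIC))"
```

```text
t 4.4 tcp [0.5637 0.0395 0.1172] rot [1.800e+02 1.000e-02 1.689e+01] F [ 4.3 -0.6 -8.7] w 0.0283 gf 30.000101323239505
tool mm [ 0.4  0.4 -0.3] turn -0.0035921768855310685
```

View pics/c3.png

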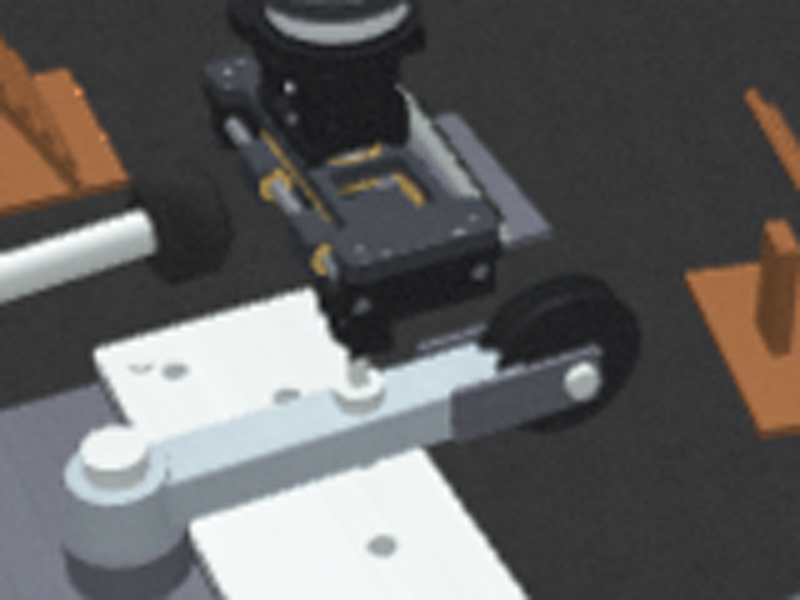

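The lift worked: the knob is up, the stem is visible under the fingers at (360,370), and Fz of −8.7 N matches the spring at about 17 mm. Now I'll swing 30° counter-clockwise in 3° chords.

Call:
arm_command(series="-0.1 -3.4 0 -0.0262 255;-0.2 -6.8 0 -0.0524 255;-0.2 -6.8 0 -0.0524 255;-0.2 -6.8 0 -0.0524 255;-0.2 -6.8 0 -0.0524 255;-0.2 -6.8 0 -0.0524 255;-0.2 -6.8 0 -0.0524 255;-0.2 -6.8 0 -0.0524 255;-0.2 -6.8 0 -0.0524 255;-0.2 -6.8 0 -0.0524 255;-0.1 -3.4 0 -0.0262 255;0 0 0 0 255;0 0 0 0 255;0 0 0 0 255;0 0 0 0 255")

```text
time_s: 5.7
tool_pos: [0.5273, 0.096, 0.1171]
tool_rot: [-179.9, 0.1, 46.8]
force: [-0.2, -1.1, -8.8]
grip_width: 0.0283
grasp_force: 30.0
```

```bash
python3 -c "
from h import *
to(.5282,.0959,.1175,47.1)
p=telemetry.get_obs()['tool_pos'][:2]-np.array([.43998,.00104]);print(np.hypot(*p),np.degrees(np.arctan2(p[1],p[0]))-17.09)
i=cams.read_camera('top');cv2.imwrite('pics/c4.png',cv2.resize(i[190:340,230:430],None,fx=4,fy=4,interpolation=cv2.INTER_CUBIC))"
```

```text
t 5.7 tcp [0.5273 0.096  0.1171] rot [-1.7993e+02  9.0000e-02  4.6850e+01] F [-0.2 -1.1 -8.8] w 0.0283 gf 30.003391597419977
tool mm [ 0.5  0.7 -0.4] turn -0.004398692153943076
0.1290298217996043 30.318282278410866
```

View pics/c4.png

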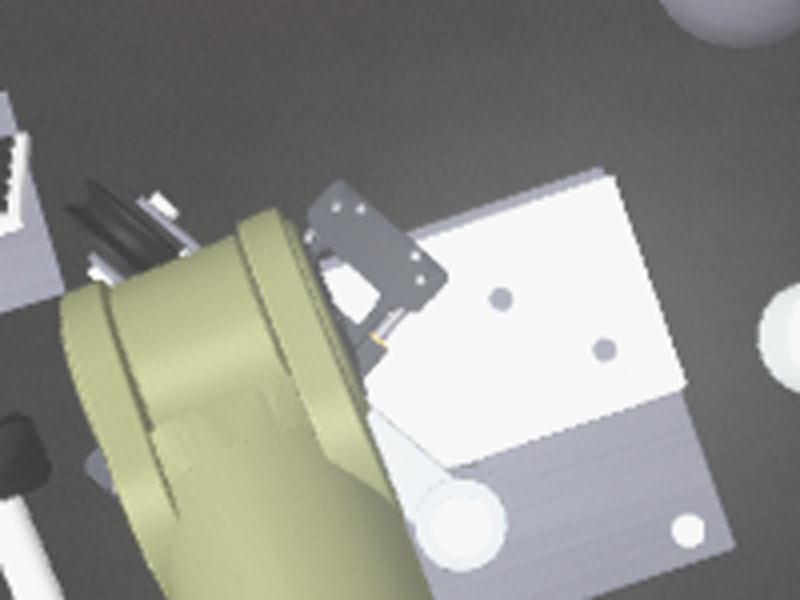

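The swing arm followed, with the pulley now at the left near (140,230) in the crop. The angle is 30.3° by tool position, so I'll lower the plunger into the hole while still holding it.

Call:
arm_command(series="0.5 0.5 2 0 255;0 0 4 0 255;0 0 4 0 255;0 0 4 0 255;0 0 3 0 255;0 0 0 0 255;0 0 0 0 255;0 0 0 0 255")

```text
time_s: 6.42
tool_pos: [0.5282, 0.0953, 0.1006]
tool_rot: [180.0, 0.1, 46.8]
force: [-5.2, -4.4, -4.1]
grip_width: 0.0286
grasp_force: 30.0
```

Call:
arm_command(series="0 0 0 0 0;0 0 0 0 0;0 0 0 0 0;0 0 0 0 0;0 0 0 0 0;0 0 0 0 0;0 0 0 0 0;0 0 0 0 0;0 0 0 0 0;0 0 0 0 0")

```text
time_s: 7.25
tool_pos: [0.5287, 0.0965, 0.1005]
tool_rot: [180.0, 0.0, 46.9]
force: [0.5, 0.1, 0.4]
grip_width: 0.0839
grasp_force: 0.0
```

Call:
arm_command(series="0 0 -5 0 0;0 0 -15 0 0;0 0 -25 0 0;0 0 -30 0 0;0 0 -30 0 0;0 0 -30 0 0;0 0 -15 0 0;0 30 0 0 0;0 35 0 0 0;0 35 0 0 0;0 35 0 0 0;0 35 0 0 0;0 35 0 0 0;0 15 0 0 0;0 0 0 0 0;0 0 0 0 0")

```text
time_s: 8.58
tool_pos: [0.6894, -0.0544, 0.2499]
tool_rot: [-179.9, -0.0, 46.8]
force: [0.2, 0.9, 0.6]
grip_width: 0.0871
grasp_force: 0.0
```

```bash
python3 -c "
from h import *
to(.5282,.0959,.1175,47.1)
s=cams.read_camera('side');i=cams.read_camera('top')
th=np.radians(47.09);k=[.43998+.13*np.cos(th),.00104+.13*np.sin(th)]
print('pred knob side',proj('side',[*k,.114]),proj('side',[*k,.098]),'top',proj('top',[*k,.13]),'hole0',proj('top',[.5642,.0392,.034]))
a=cv2.resize(s[190:290,230:330],(400,400),interpolation=cv2.INTER_CUBIC);b=cv2.resize(i[220:320,260:360],(400,400),interpolation=cv2.INTER_CUBIC)
cv2.imwrite('pics/c5.png',np.hstack([a,b]))"
```

```text
t 8.5833 tcp [ 0.6894 -0.0544  0.2499] rot [-179.91   -0.     46.83] F [0.2 0.9 0.6] w 0.0871 gf 0.0
tool mm [  -0.7 -220.2  132.8] turn -0.0046766944811676365
pred knob side [284.8172748  224.58726556] [285.21110253 229.51592321] top [299.56315809 281.90597314] hole0 [326.09945436 266.20207185]
```

View pics/c5.png

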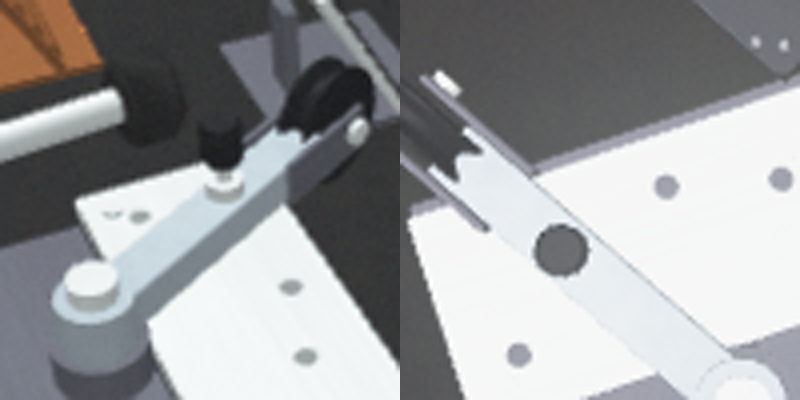

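The knob is at (300,282.5) in the top view, against a predicted (299.6,281.9). In the side view its underside sits just above the barrel, as it did at the start, so the plunger is home in hole_left. The robot is clear, so I'm handing in.

```bash
python3 -c "
from cell import env
print(env.sign_off())"
```

```text
the job is handed in; nothing more can be done
None
```

I swung the arm one hole over to hole_left, the foot plate's side; the final pictures show the plunger home there, the gripper is clear and the job is handed in at about 9 s, but sign-off gave no verdict.

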